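# Vent the vacuum sample chamber and park its lid in the interlock dock

### The arm

A 7-joint arm with a two-finger parallel gripper is mounted at the origin on the work surface. World frame = base frame: x ahead of the robot, y to its left, z up, the work surface at z = 0. Lengths are in m, angles in rad, forces in N, time in s.
With the tool pointing down it reaches from about 0.425 to 0.875 m from the base axis. Payload 4.7 kg.
Tool frame: the origin (TCP) lies at the very end of the fingers, on their centre line; the grasp point (between the pads) lies 19 mm behind it; z points along the fingers, y is the direction in which the jaws open and shut (so a half turn about z gives the same grasp; the last joint's range is limited). The gripper opens to 85 mm and grips with 20 to 120 N. Pads are 22 mm wide; open, the fingers measure 114 mm over their backs; the gripper's body (76 mm by 85 mm) begins 54 mm behind the grasp point. The pads swing forward as they close: fully open they stand 13 mm farther back than shut.
Start: joints at [-1.134, 0.321, -0.07, 1.45, 0.023, 1.371, -0.057], TCP at [0.267, 0.593, 0.231] pointing down, gripper open.
Joint ranges: [-2.86, 2.86], [-0.3, 2.09], [-1.38, 1.24], [0.06, 2.45], [-1.56, 4.7], [0.09, 2.05], [-2.69, 2.69]. Speed limits (rad/s): [2.57, 2.57, 3.14, 3.14, 3.14, 3.14, 3.14].

### API

Orientations are given as a unit quaternion [w, x, y, z].
In Python, from station import manip gives the robot as it stands.
- The arm moves only by the tool step_arm, never from a script. Its argument "rows" is a list that holds one entry, the list of rows, each a list of 7 numbers: the turn, a rotation vector about the tool's x, y, z in degrees, then the shift along the tool's x, y, z in m, then the opening, from -1 (shut) to 1 (fully open), so that 0 is half open. A call has 1 to 10 rows; each row shifts and turns the commanded pose from where the row before left it, along the tool's axes as they then stand; what a row does not reach is not made up. A row lasts 1/12 s, in which the tool goes at most 41.7 mm and 7.16 degrees, less where a joint would pass 70% of its speed; a pose out of reach is approached as far as the arm can. A call with a gripper value outside its range is refused whole. The fingers move at their own pace and stop on an object; "newtons" is the grip in N (left out, the last holds). Time passes only in rows, so rows that do not move let the fingers close. It gives the time, the measured TCP pose, the force and the opening at its end, in the units of the state.
- manip.get_obs(): the state, without advancing time (a new reading comes with each control period).
- manip.grab_frame(name): name is "scene" or "top" or "wrist"; returns (picture, depth): 384x512x3 uint8, red, green, blue; 384x512 float32, m along the optical axis (not along the pixel's ray), 0 where there is no reading.
- manip.calibration(name): a dict with "fx", "fy", "cx", "cy" (pixels), "pose" (4x4, takes a point from camera to world coordinates); the wrist camera has in their place "tool_from_camera" (4x4, takes a point from camera to tool coordinates, whose origin is the TCP and whose axes are the flange's). Camera axes: x right, y down, z forward; pixel columns grow to the right and rows downward; lengths in m; the calibration is good to about 2 mm. A picture is of the moment at which its call begins: read the wrist's pose just before it. calibration takes no time and is no camera call.
- manip.sign_off(): hands the job in, once; it reports no verdict.
Trained networks look in the newest picture that a camera, given by its name, has taken for a name from the list of things; names that differ only in an ending like _2 or _b are one class to them, and where a whole thing is asked for, a point or a joint stands for the part that bears it (a point fixed in the world has none). Each returns a list of dicts, best first, with "p" (0 to 1); they miss things now and then, are a little off and sometimes report something else, mostly with a low value. They report only what shows in the picture. A call takes as long as a camera call. They do not tell look-alikes from the thing itself.
- manip.look_for(query, camera): "bbox" ([left, top, width, height] as shares, 0 to 1, of the picture: columns of its width, rows of its height, round what is visible of it).
The state is a dict: "time_s": time; "joint_pos": joint angles; "dq": joint speeds; "joint_efforts": joint torques, N m; "tcp_pos": TCP position; "eef_rot": TCP orientation; "wrist_force": force on the tool from outside, world axes, zero at the start; "wrist_torque": the same for the moment, N m; "width": finger opening in m.
Only numpy, scipy, OpenCV 4.12 (cv2) and the standard library are available. Lean on these libraries where they do the work, as an engineer would, in place of code of your own. Each camera call takes 0.05 s, during which the arm holds its last target.

### The job

The sample chamber is still under vacuum: turn the red vent tap on its lid fully open, then lift the lid off by its black handle. Park the lid level on the white dock with its steel tongue in the slot of the orange interlock switch, and push the tongue fully home. Leave the other things on the bench alone.

Things in the scene. Friction and masses are not known exactly. Their poses are not given: they have to be found in the camera images.
- chamber: fixed grey vacuum chamber, a round pot 200 mm in diameter at its flange and 110 mm tall, with sample crucibles inside. Origin: centre of its underside; z up. The lid lies on its rim at the same yaw, its yellow tab between two ears of the flange (2 mm clear each side, 10 mm above the rim)
- lid: loose round aluminium lid, 200 mm in diameter, 12 mm thick, 0.6 to 0.9 kg. Origin: centre of its underside, z up; x points to the yellow tab with the tongue. A boss and inner keys reach 29 mm below the underside within 85 mm of the axis; raise it at least 60 mm to clear the chamber. The tap stands at x = -60 mm, the handle at the centre
- lid_handle (a point): point at the middle of the black grip bar of the lid's handle, over the centre of mass. The bar is 100 mm long along the lid's x, 14 mm wide and 14 mm high; its top is 52 mm above the lid's underside, and 26 mm of free height lies under it. This point is at x = +12 mm, y = 0, 45 mm above the lid's underside. Axes as the lid's
- tap_grip (a point): point at the centre of the red tap bar, 64 mm long, 14 mm wide and 22 mm high, on the tap's upright turning axis, 78 mm above the lid's underside (bar from 67 to 89 mm). Long axis of the bar = this point's own y axis, which turns with the tap. It stands higher than the handle
- tap (a joint): angle of the vent tap: near 0 closed (bar across the lid, along the lid's y), 1.5 rad fully open at the stop (bar along the lid's x, in line with the handle). Opens anticlockwise seen from above; friction about 0.08 N m, stays where it is left. Below about 1.3 rad the vacuum holds the lid fast; fully open, it lifts straight off with its weight alone
- lid_tongue (a point): middle of the lower end of the steel tongue that hangs straight down under the yellow tab at x = +119 mm of the lid, 28 mm below the lid's underside. The tongue is 36 mm wide (lid's y), 6 mm thick (lid's x), slightly narrower in its last 6 mm. Axes as the lid's
- lid_press (a point): top face of the yellow tab, right above the tongue (x = +119 mm, 12 mm above the lid's underside); the tab is 50 mm wide and reaches from the lid's edge (x = 100 mm) to x = 140 mm; a place to push the tongue home
- dock: fixed white parking dock, plate 250 x 200 x 12 mm with two rubber posts (19 mm thick, at x = -61, y = +-77 mm) and an orange interlock switch housing (50 x 64 mm), all 58 mm tall. Origin: underside of the plate at the point over which the parked lid's centre lies; x points to the switch. A parked lid has the dock's position and yaw and its underside 58 mm above the bench, on the posts and the housing
- slot (a point): centre of the mouth of the slot in the top face of the orange switch housing, 58 mm above the bench, at x = +119 mm of the dock. The slot is 39.5 mm wide (dock's y) and 9.5 mm across (dock's x), with 3 mm bevelled edges, straight down. Axes as the dock's
- plunger (a joint): travel of the switch's plunger in the slot, m: 0 out, with its top 17 mm below the mouth; the tongue pushes it down, 0.011 when the tongue is home (stop at 0.013). It resists with about 7 N all the way and stays where it is pushed, so the lid's weight alone does not push it home
- jar: bystander: closed jar 60 mm in diameter, 100 mm tall; origin centre of its underside
- case: bystander: wooden case 110 x 75 x 50 mm; origin centre of its underside
- mouse: bystander: white computer mouse 100 x 58 x 22 mm; origin centre of its underside
There are look-alikes about, which are no part of the job. What is shaped like the lid but blue is not meant.

How it is judged:
On the way, in this order (a step that is already met when the one before it is completed fails the run):
1. the vent tap is turned open (over 1.35 rad) while the lid still lies on the chamber (value of joint tap above 1.35 rad and distance between lid and chamber below 0.118 m), for 0.2 s.
2. the lid is lifted clear of the chamber, at least 40 mm up (z of lid in the frame of chamber above 0.15 m), for 0.1 s.
At the end, for the whole second after the job is handed in: The lid lies level (within 0.04 rad) and at rest on the dock, its tongue in the switch slot (within 6 mm of the slot's centre sideways, its end at least 25 mm below the mouth) and the plunger pushed down at least 8.5 mm (value of joint plunger above 0.0085 m and z of lid_tongue in the frame of slot below -0.025 m and horizontal distance between lid_tongue and slot below 0.006 m and angle between lid's own z axis and vertical below 0.04 rad and linear speed of lid below 0.02 m/s); the robot touches nothing.
It fails at once if the lid is tipped by more than 0.5 rad (angle between lid's own z axis and vertical above 0.5 rad).
It fails at once if the jar is moved by more than 30 mm (distance of jar from where it was at the start of the episode above 0.03 m).
It fails at once if the case is moved by more than 30 mm (distance of case from where it was at the start of the episode above 0.03 m).
It fails at once if the mouse is moved by more than 30 mm (distance of mouse from where it was at the start of the episode above 0.03 m).
It also fails if it takes over 58 s, if anything falls off the work surface, if the arm or the gripper's body presses on something with over 40 N, if the wrist force passes 120 N, or if a joint passes its speed limit or range.

## Working session

There is one attempt and no reset: what is moved stays moved. The work goes in short steps, Python scripts to look and compute and a tool call to move; the robot and the scene stay as the last step left them, time stands still between calls to the robot, and variables do not carry over. Pictures are saved under pics/ and viewed, and the job is handed in when it is done.

Besides the shell and the picture viewer there is one more tool, called after "Request:" by a JSON object that holds its "op" and its "data". step_arm: Moves the arm, as the interface text tells. Its arguments: {"type":"object","properties":{"rows":{"type":"array","items":{"type":"array","items":{"type":"array","items":{"type":"number"}}}},"newtons":{"type":"number"}},"required":["rows"]}

```bash
mkdir -p pics; ls; cat > h.py <<'E'
import numpy as np, cv2, json
from station import manip
from scipy.spatial.transform import Rotation as R
def grab(n,save=None):
    o=manip.get_obs(); p,d=manip.grab_frame(n); c=manip.calibration(n)
    if 'pose' in c: T=np.array(c['pose'])
    else:
        q=o['eef_rot']; A=np.eye(4); A[:3,:3]=R.from_quat([q[1],q[2],q[3],q[0]]).as_matrix(); A[:3,3]=o['tcp_pos']
        T=A@np.array(c['tool_from_camera'])
    if save: cv2.imwrite('pics/'+save,p[:,:,::-1])
    np.savez('/tmp/'+n+'.npz',p=p,d=d,T=T,k=[c['fx'],c['fy'],c['cx'],c['cy']])
    return p,d,c,T
def load(n):
    z=np.load('/tmp/'+n+'.npz'); return z['p'],z['d'],z['k'],z['T']
def cloud(d,k,T):
    v,u=np.mgrid[:d.shape[0],:d.shape[1]]
    P=np.stack([(u-k[2])/k[0]*d,(v-k[3])/k[1]*d,d],-1)
    return P@T[:3,:3].T+T[:3,3]
E
python3 - <<'E'
from h import *
o=manip.get_obs(); print({k:np.round(v,3).tolist() for k,v in o.items()})
grab('top','top0.png');grab('scene','scene0.png')
for q in ['lid','chamber','dock','tap','lid_handle','jar','case','mouse','slot']:
    try: print(q,[( [round(x,3) for x in r['bbox']],round(r['p'],2)) for r in manip.look_for(q,'top')][:4])
    except Exception as e: print(q,e)
E
```

```text
pics
{'time_s': 0.0, 'joint_pos': [-1.134, 0.322, -0.07, 1.452, 0.023, 1.371, -0.057], 'dq': [-0.0, -0.001, 0.001, -0.0, -0.0, -0.001, 0.001], 'joint_efforts': [0.002, -49.36, -0.381, -31.433, 0.013, 0.012, -0.0], 'tcp_pos': [0.267, 0.592, 0.23], 'eef_rot': [-0.0, 0.21, 0.978, -0.001], 'wrist_force': [-0.445, 0.097, -0.49], 'wrist_torque': [-0.025, -0.059, 0.052], 'width': 0.086}
lid [([0.185, 0.376, 0.138, 0.144], 0.82), ([0.369, 0.485, 0.127, 0.184], 0.81)]
chamber [([0.362, 0.488, 0.133, 0.194], 0.95)]
dock [([0.57, 0.462, 0.117, 0.197], 0.79)]
tap [([0.282, 0.41, 0.016, 0.043], 0.52), ([0.389, 0.613, 0.04, 0.03], 0.46), ([0.261, 0.566, 0.051, 0.081], 0.2)]
lid_handle [([0.189, 0.376, 0.133, 0.146], 0.92), ([0.368, 0.488, 0.125, 0.168], 0.75)]
jar [([0.519, 0.372, 0.03, 0.05], 0.71)]
case [([0.369, 0.485, 0.13, 0.181], 0.53)]
mouse [([0.262, 0.572, 0.045, 0.08], 0.88)]
slot [([0.568, 0.468, 0.13, 0.185], 0.61)]
```

View pics/top0.png

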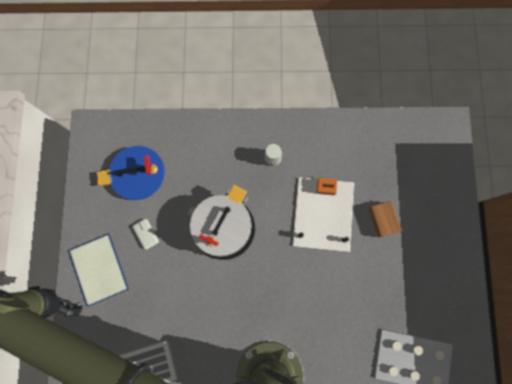

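View pics/scene0.png

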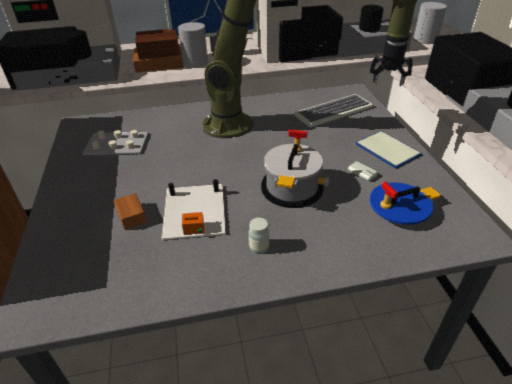

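```bash
python3 - <<'E'
from h import *
p,d,k,T=load('top'); print(k,np.round(T,3))
cv2.imwrite('pics/topc.png',cv2.resize(p[130:290,80:370],None,fx=2.7,fy=2.7,interpolation=cv2.INTER_CUBIC)[:,:,::-1])
E
```

```text
[409.09537179 409.09537179 258.70686398 189.63917457] [[ 0.002 -0.983  0.182  0.362]
 [-1.     0.002  0.018  0.01 ]
 [-0.018 -0.182 -0.983  1.462]
 [ 0.     0.     0.     1.   ]]
```

View pics/topc.png

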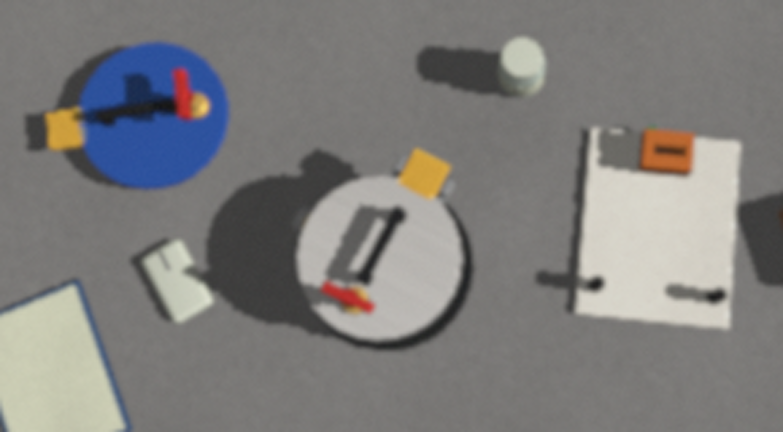

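The true lid is the silver one on the chamber (about px 221,225), with its yellow tab at (237,194) and red tap at (209,240). The look-alike is the blue lid at (136,172), with its own red tap at (148,163). The dock is the white plate at (325,213), its orange switch at (327,186). The grey rack at (413,355) and the pad at (98,268) are not part of the job. Next I'll measure.

```bash
cat > meas.py <<'E'
from h import *
import sys
def run(n):
    p,d,k,T=load(n); X=cloud(d,k,T); hsv=cv2.cvtColor(p,cv2.COLOR_RGB2HSV)
    H,S,V=[hsv[...,i].astype(int) for i in range(3)]; z=X[...,2]; ok=d>0
    def st(name,m,minn=5):
        nl,lab,s,c=cv2.connectedComponentsWithStats(m.astype(np.uint8))
        for i in range(1,nl):
            if s[i,4]<minn: continue
            q=X[lab==i]; 
            r=cv2.minAreaRect((q[:,:2]*1000).astype(np.float32))
            print(name,s[i,4],'px',np.round(c[i]),'mean',np.round(q.mean(0),4),'zmed',np.round(np.median(q[:,2]),4),'rect',np.round(r[0],1),np.round(r[1],1),round(r[2],1))
    st('yellow',ok&(H>15)&(H<30)&(S>120)&(V>100)&(z>.06))
    st('red',ok&((H<6)|(H>174))&(S>150)&(z>.06))
    st('orange',ok&(H>5)&(H<15)&(S>170)&(z>.03)&(z<.09))
    st('black',ok&(V<50)&(z>.035)&(z<.2),8)
    st('grey',ok&(S<40)&(V>90)&(z>.1)&(z<.14),80)
    st('white',ok&(S<40)&(V>140)&(z>.004)&(z<.025),80)
run(sys.argv[1])
E
python3 meas.py top
```

```text
yellow 9 px [152. 168.] mean [0.7001 0.4106 0.0665] zmed 0.0646 rect [700.3 410.2] [ 3.5 14.6] 77.9
yellow 205 px [236. 194.] mean [0.5963 0.1091 0.123 ] zmed 0.1228 rect [596.5 109.3] [49.9 47.2] 62.6
red 71 px [147. 165.] mean [0.6981 0.4148 0.1158] zmed 0.1169 rect [699.4 416.7] [57.8 14.2] 9.7
red 65 px [208. 240.] mean [0.44   0.1893 0.1995] zmed 0.1999 rect [439.6 188.8] [56.7 14.3] 72.0
orange 208 px [326. 186.] mean [ 0.6366 -0.1997  0.0565] zmed 0.0573 rect [ 636.9 -199.8] [58.8 46.4] 84.9
black 88 px [131. 170.] mean [0.6883 0.4825 0.0802] zmed 0.0805 rect [688.  486.9] [11.  96.6] 9.8
black 51 px [221. 219.] mean [0.5073 0.1544 0.163 ] zmed 0.1626 rect [503.9 156.6] [ 9.9 89.5] 61.3
black 339 px [260. 366.] mean [0.0502 0.0308 0.0927] zmed 0.0815 rect [45.7 40.5] [ 45.8 129. ] 32.2
grey 2550 px [221. 224.] mean [0.4956 0.1597 0.1228] zmed 0.1229 rect [500.3 151.6] [198.  220.7] 28.1
white 645 px [ 12. 184.] mean [0.6587 0.9379 0.0144] zmed 0.0145 rect [674.3 938. ] [664.8  12.1] 0.0
white 3241 px [324. 218.] mean [ 0.5303 -0.1948  0.0121] zmed 0.0122 rect [ 544.3 -195.2] [203.1 251.6] 84.1
white 357 px [146. 234.] mean [0.4712 0.4354 0.0203] zmed 0.0212 rect [472.8 437.5] [97.5 55.1] 30.1
white 2370 px [ 98. 270.] mean [0.3474 0.6006 0.0127] zmed 0.0128 rect [349.1 601.9] [203.6 146.1] 23.3
white 1178 px [396. 358.] mean [ 0.0592 -0.4198  0.0124] zmed 0.0125 rect [  59.7 -432.6] [140.2 157.5] 79.7
```

Request:
{"op": "step_arm", "data": {"rows": [[[0, 0, 0, -0.0325, -0.03, -0.02, 1], [0, 0, 0, -0.0325, -0.03, -0.02, 1], [0, 0, 0, -0.0325, -0.03, -0.02, 1], [0, 0, 0, -0.0325, -0.03, -0.02, 1], [0, 0, 0, -0.0325, -0.03, -0.02, 1], [0, 0, 0, -0.0325, -0.03, -0.02, 1], [0, 0, 0, -0.0325, -0.03, -0.02, 1], [0, 0, 0, -0.0325, -0.03, 0, 1], [0, 0, 0, -0.0325, -0.03, 0, 1], [0, 0, 0, -0.0325, -0.03, 0, 1]]]}}

```text
time_s: 1.38
tcp_pos: [0.4204, 0.2313, 0.3523]
eef_rot: [0.001, 0.21, 0.978, 0.001]
wrist_force: [0.9, 0.0, 0.6]
width: 0.0855
```

```bash
python3 - <<'E'
from h import *
o=manip.get_obs(); print({k:np.round(o[k],3).tolist() for k in ['time_s','tcp_pos','eef_rot','joint_pos']})
grab('wrist','w1.png')
E
python3 meas.py wrist
```

```text
{'time_s': 1.383, 'tcp_pos': [0.42, 0.231, 0.352], 'eef_rot': [0.001, 0.21, 0.978, 0.001], 'joint_pos': [-0.775, -0.084, 0.202, 1.659, 0.016, 1.563, 0.574]}
yellow 200 px [233. 192.] mean [0.434  0.1906 0.1348] zmed 0.1341 rect [436.9 190.4] [30.9 23.6] 61.1
yellow 7 px [301. 219.] mean [0.543  0.2609 0.0608] zmed 0.0607 rect [542.7 260.7] [1.8 7. ] 67.8
yellow 72 px [412. 263.] mean [0.6967 0.4091 0.073 ] zmed 0.0716 rect [696.3 410.1] [ 4.2 14.8] 43.6
yellow 710 px [231. 297.] mean [0.5963 0.1076 0.1221] zmed 0.1222 rect [595.6 106.7] [50.7 48.7] 62.6
red 817 px [230. 210.] mean [0.4384 0.1897 0.1952] zmed 0.1987 rect [439.2 189.4] [61.4 17.1] 62.3
red 409 px [427. 275.] mean [0.696 0.412 0.113] zmed 0.1166 rect [700.8 412.5] [61.3 16.3] 10.1
orange 6 px [ 12. 322.] mean [ 0.52   -0.3664  0.0375] zmed 0.0378 rect [ 519.8 -366.4] [6.8 3.9] 38.4
orange 6 px [110. 352.] mean [ 0.6579 -0.2037  0.0574] zmed 0.0574 rect [ 658.1 -203.8] [ 2.7 10.9] 37.3
black 135 px [10.  3.] mean [0.0689 0.0025 0.0424] zmed 0.0415 rect [69.6  2.3] [28.5  5.7] 86.0
black 8 px [ 1. 10.] mean [ 0.0679 -0.01
[... 287 characters left out ...]
n [0.6866 0.4858 0.0715] zmed 0.0762 rect [694.7 486.2] [27.  98.9] 8.4
black 124 px [ 99. 257.] mean [ 0.4646 -0.1048  0.0514] zmed 0.0548 rect [ 465.4 -107.8] [14.3 16.7] 19.1
black 154 px [ 28. 280.] mean [ 0.45   -0.2575  0.0507] zmed 0.053 rect [ 450.5 -260.9] [18.6 16. ] 76.7
grey 10426 px [234. 228.] mean [0.4898 0.1641 0.1223] zmed 0.1224 rect [494.7 160.7] [198.4 199. ] 19.6
white 8464 px [452.  36.] mean [0.3737 0.594  0.012 ] zmed 0.012 rect [349.6 600.3] [201.7 143.3] 22.8
white 1739 px [375. 136.] mean [0.47   0.4346 0.0209] zmed 0.0215 rect [473.8 436.5] [97.  55.5] 30.5
white 4342 px [ 81. 267.] mean [ 0.4789 -0.1853  0.0115] zmed 0.0115 rect [ 488.2 -189.4] [200.1 136.2] 84.3
```

View pics/w1.png

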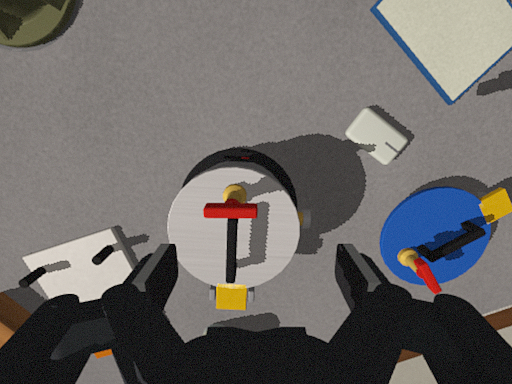

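The wrist picture shows the silver lid centred at about (234,228), with its red tap bar square across the handle at (230,210). That confirms the choice and puts the tap near 0. The blue decoy is at (435,235). I'll turn the tool to line up with the tap.

Request:
{"op": "step_arm", "data": {"rows": [[[0, 0, 7, 0, 0, 0, 1], [0, 0, 7, 0, 0, 0, 1], [0, 0, 7, 0, 0, 0, 1], [0, 0, 7, 0, 0, 0, 1], [0, 0, 7, 0, 0, 0, 1], [0, 0, 7, 0, 0, 0, 1], [0, 0, 7, 0, 0, 0, 1], [0, 0, 7, 0, 0, 0, 1], [0, 0, 7, 0, 0, 0, 1], [0, 0, 7, 0, 0, 0, 1]]]}}

```text
time_s: 2.27
tcp_pos: [0.4197, 0.2335, 0.3517]
eef_rot: [0.0, 0.735, 0.678, 0.0]
wrist_force: [-0.2, 0.6, -0.1]
width: 0.0856
```

Request:
{"op": "step_arm", "data": {"rows": [[[0, 0, 7, 0, 0, 0, 1], [0, 0, 7, 0, 0, 0, 1], [0, 0, 7, 0, 0, 0, 1], [0, 0, 2, 0, 0, 0, 1], [0, 0, 0, 0, 0, 0, 1], [0, 0, 0, 0, 0, 0, 1]]]}}

```text
time_s: 2.77
tcp_pos: [0.4198, 0.2334, 0.3516]
eef_rot: [-0.0, 0.853, 0.521, 0.0]
wrist_force: [-0.2, 0.0, 0.3]
width: 0.0853
```

```bash
cat > to.py <<'E'
from h import *
import sys
# usage: to.py x y z jawdeg
o=manip.get_obs(); q=o['eef_rot']; M=R.from_quat([q[1],q[2],q[3],q[0]]); t=np.array(o['tcp_pos'])
print('tcp',np.round(t,4),'jaw deg',round(np.degrees(np.arctan2(M.as_matrix()[1,1],M.as_matrix()[0,1])),2),'tilt',np.round(M.as_matrix()[:,2],4),'q',np.round(o['joint_pos'],3),'t',o['time_s'],'F',np.round(o['wrist_force'],1),'Tq',np.round(o['wrist_torque'],2),'w',round(o['width'],4))
if len(sys.argv)>3:
    g=np.array(list(map(float,sys.argv[1:4]))); print('shift tool',np.round(M.as_matrix().T@(g-t),4))
    if len(sys.argv)>4:
        a=np.radians(float(sys.argv[4])); y=np.array([np.cos(a),np.sin(a),0]); z=np.array([0,0,-1.]); x=np.cross(y,z)
        G=R.from_matrix(np.stack([x,y,z],1)); print('rotvec tool deg',np.round(np.degrees((M.inv()*G).as_rotvec()),2))
E
python3 to.py .439 .1893 .20 -27.5
python3 -c "
from h import *
grab('wrist','w2.png')"; python3 meas.py wrist
```

```text
tcp [0.4198 0.2334 0.3516] jaw deg -27.14 tilt [ 3.e-04  2.e-04 -1.e+00] q [-0.713 -0.078  0.141  1.656  0.011  1.562 -1.047] t 2.7667 F [-0.2  0.   0.3] Tq [0.03 0.   0.04] w 0.0853
shift tool [-0.0305  0.0372  0.1516]
rotvec tool deg [ 0.01 -0.02  0.36]
yellow 65 px [322. 112.] mean [0.5438 0.2556 0.0614] zmed 0.0613 rect [544.2 255.4] [14.6 12.4] 66.5
yellow 987 px [408. 190.] mean [0.5988 0.1068 0.1223] zmed 0.1223 rect [598.5 105.8] [49.8 43.5] 62.6
yellow 106 px [277. 190.] mean [0.4328 0.1956 0.134 ] zmed 0.134 rect [432.2 194.8] [28.3 10.4] 54.7
red 670 px [289. 204.] mean [0.4413 0.1919 0.1967] zmed 0.199 rect [439.8 190.3] [61.  16.9] 63.1
orange 150 px [454. 291.] mean [ 0.6473 -0.1746  0.042 ] zmed 0.0404 rect [ 642.5 -175.5] [ 7.5 45.6] 84.0
black 38 px [256. 171.] mean [0.4122 0.2193 0.0613] zmed 0.065 rect [410.4 216.4] [27.4  3.3] 62.7
black 802 px [341. 195.] mean [0.5058 0.158  0.1568] zmed 0.1613 rect [504.4 156.4] [12.  97.5] 62.8
black 838 px [101. 370.] mean [0.0323 0.0514 0.145 ] zmed 0.1478 rect [32.3 47.4] [15.9 79.3] 55.8
grey 12476 px [327. 182.] mean [0.4997 0.1683 0.1224] zmed 0.1225 rect [494.3 160.1] [198.3 198.9] 15.9
grey 96 px [408. 168.] mean [0.6103 0.1359 0.1194] zmed 0.1196 rect [611.3 135.8] [ 8.8 21.9] 63.7
grey 90 px [401. 211.] mean [0.5806 0.0786 0.1192] zmed 0.1193 rect [580.9  78.3] [ 9.3 21. ] 63.9
white 2334 px [97. 16.] mean [0.2985 0.5405 0.0121] zmed 0.0121 rect [289.2 532.5] [ 67.8 139.3] 62.8
white 2188 px [227.  28.] mean [0.4704 0.4323 0.0211] zmed 0.0216 rect [473.6 435.6] [97.6 55.9] 30.4
white 125 px [ 10. 199.] mean [-0.021   0.3719  0.0187] zmed 0.0183 rect [-19.2 372.3] [17.2 46.4] 14.2
white 1333 px [416. 277.] mean [ 0.5985 -0.1363  0.0115] zmed 0.0115 rect [ 604.8 -155. ] [107.7 137. ] 84.6
white 336 px [340. 303.] mean [ 0.4366 -0.1269  0.0115] zmed 0.0115 rect [ 437.7 -131.3] [91.7 24.2] 84.6
```

View pics/w2.png

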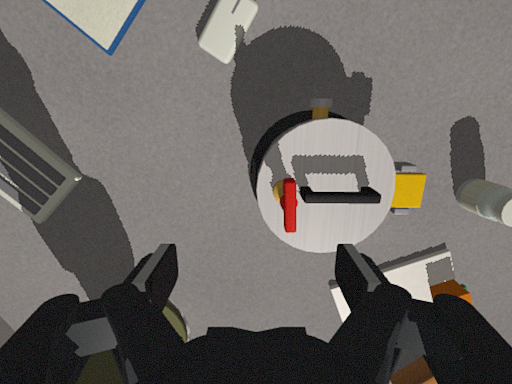

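Request:
{"op": "step_arm", "data": {"rows": [[[0, 0, 0, -0.015, 0.019, 0.0, 1], [0, 0, 0, -0.0153, 0.0192, 0.0, 1], [0, 0, 0, 0, 0, 0.03, 1], [0, 0, 0, 0, 0, 0.03, 1], [0, 0, 0, 0, 0, 0.03, 1], [0, 0, 0, 0, 0, 0.02, 1], [0, 0, 0, 0, 0, 0.01, 1], [0, 0, 0, 0, 0, 0, 1], [0, 0, 0, 0, 0, 0, 1]]]}}

```text
time_s: 3.57
tcp_pos: [0.4402, 0.189, 0.2322]
eef_rot: [0.0, 0.854, 0.521, 0.0]
wrist_force: [-0.2, -0.3, 0.7]
width: 0.0852
```

```bash
python3 to.py .440 .189 .170 -27.2
python3 -c "
from h import *
grab('wrist','w3.png')"; python3 meas.py wrist|egrep 'red|black'
```

```text
tcp [0.4402 0.189  0.2322] jaw deg -27.2 tilt [ 5.e-04  2.e-04 -1.e+00] q [-0.665 -0.05   0.198  1.865  0.01   1.325 -0.945] t 3.5667 F [-0.2 -0.3  0.7] Tq [0.   0.01 0.05] w 0.0852
shift tool [-0.0002 -0.0002  0.0622]
rotvec tool deg [ 0.02 -0.03  0.  ]
red 1737 px [258. 218.] mean [0.4428 0.1919 0.1975] zmed 0.1992 rect [441.6 189.1] [62.  20.1] 63.4
black 2027 px [344. 203.] mean [0.507  0.1573 0.1575] zmed 0.1617 rect [504.4 156.1] [12.8 97.8] 62.5
black 499 px [ 94. 374.] mean [0.0644 0.021  0.0483] zmed 0.0474 rect [62.7 16.8] [55.3 22. ] 83.3
```

View pics/w3.png

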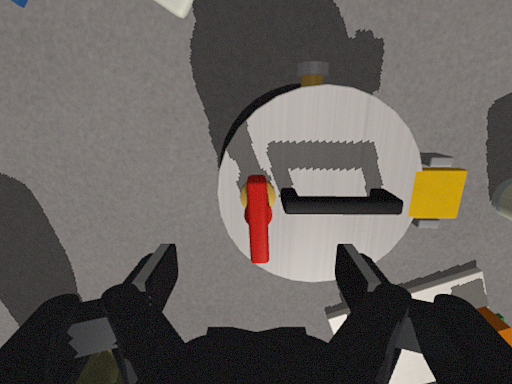

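The red bar (258,218) is centred between the fingers, so I'll descend and grip.

Request:
{"op": "step_arm", "data": {"newtons": 40, "rows": [[[0, 0, 0, 0, 0, 0.02, 1], [0, 0, 0, 0, 0, 0.02, 1], [0, 0, 0, 0, 0, 0.02, 1], [0, 0, 0, 0, 0, 0, -1], [0, 0, 0, 0, 0, 0, -1], [0, 0, 0, 0, 0, 0, -1], [0, 0, 0, 0, 0, 0, -1], [0, 0, 0, 0, 0, 0, -1], [0, 0, 0, 0, 0, 0, -1], [0, 0, 0, 0, 0, 0, -1]]]}}

```text
time_s: 4.45
tcp_pos: [0.4412, 0.1891, 0.1731]
eef_rot: [0.0, 0.854, 0.521, 0.002]
wrist_force: [0.7, -0.5, 6.0]
width: 0.0155
```

```bash
python3 to.py .440 .189 .170 -27.2
```

```text
tcp [0.4412 0.1891 0.1731] jaw deg -27.23 tilt [ 0.0031  0.0013 -1.    ] q [-0.662 -0.009  0.201  1.946  0.002  1.2   -0.937] t 4.45 F [ 0.7 -0.5  6. ] Tq [-0.18 -0.11  0.02] w 0.0155
shift tool [-0.0006 -0.001   0.0031]
rotvec tool deg [ 0.12 -0.14 -0.03]
```

Request:
{"op": "step_arm", "data": {"rows": [[[0, 0, -3, 0, 0, 0, -1], [0, 0, -6, 0, 0, 0, -1], [0, 0, -6, 0, 0, 0, -1], [0, 0, -6, 0, 0, 0, -1], [0, 0, -6, 0, 0, 0, -1], [0, 0, -6, 0, 0, 0, -1], [0, 0, -6, 0, 0, 0, -1], [0, 0, -6, 0, 0, 0, -1], [0, 0, -6, 0, 0, 0, -1], [0, 0, -6, 0, 0, 0, -1]]]}}

```text
time_s: 5.28
tcp_pos: [0.4375, 0.1922, 0.1728]
eef_rot: [-0.003, 0.499, 0.867, 0.001]
wrist_force: [-7.9, 5.0, 9.6]
width: 0.015
```

```bash
python3 to.py .440 .189 .170 60
```

```text
tcp [0.4375 0.1922 0.1728] jaw deg 30.15 tilt [-0.0041  0.0049 -1.    ] q [-0.667 -0.009  0.201  1.947 -0.005  1.204  0.062] t 5.2833 F [-7.9  5.   9.6] Tq [ 0.89  2.1  -0.48] w 0.015
shift tool [-0.0041  0.0005  0.0028]
rotvec tool deg [  0.03  -0.37 -29.85]
```

Request:
{"op": "step_arm", "data": {"rows": [[[0, 0, -6, 0, 0, 0, -1], [0, 0, -6, 0, 0, 0, -1], [0, 0, -6, 0, 0, 0, -1], [0, 0, -6, 0, 0, 0, -1], [0, 0, -4, 0, 0, 0, -1], [0, 0, -2, 0, 0, 0, -1], [0, 0, 0, 0, 0, 0, -1], [0, 0, 0, 0, 0, 0, -1]]]}}

```text
time_s: 5.95
tcp_pos: [0.4341, 0.1902, 0.1724]
eef_rot: [-0.006, 0.26, 0.966, -0.001]
wrist_force: [-18.2, -0.3, 16.3]
width: 0.0133
```

```bash
python3 to.py .440 .189 .170 60
```

```text
tcp [0.4341 0.1902 0.1724] jaw deg 59.83 tilt [-1.210e-02  9.000e-04 -9.999e-01] q [-0.669 -0.01   0.204  1.95  -0.004  1.213  0.581] t 5.95 F [-18.2  -0.3  16.3] Tq [ 0.01  3.94 -0.28] w 0.0133
shift tool [-0.0058  0.0019  0.0024]
rotvec tool deg [-0.3  -0.63 -0.17]
```

Request:
{"op": "step_arm", "data": {"rows": [[[0, 0, 0, 0, 0, 0, 0], [0, 0, 0, 0, 0, 0, 0], [0, 0, 0, 0, 0, 0, 0], [0, 0, 0, 0, 0, 0, 0.2], [0, 0, 0, 0, 0, -0.03, 0.2], [0, 0, 0, 0, 0, -0.03, 0.2], [0, 0, 0, 0, 0, -0.03, 0.2], [0, 0, 0, 0, 0, 0, 0.2], [0, 0, 0, 0, 0, 0, 0.2]]]}}

```text
time_s: 6.7
tcp_pos: [0.4413, 0.1892, 0.2633]
eef_rot: [0.002, 0.261, 0.965, 0.001]
wrist_force: [-0.3, 0.4, 0.2]
width: 0.0514
```

```bash
python3 to.py .440 .189 .170 60
python3 -c "
from h import *
grab('wrist','w4.png')"; python3 meas.py wrist|egrep 'red|black|yell|grey|oran|white'
```

```text
tcp [0.4413 0.1892 0.2633] jaw deg 59.75 tilt [ 0.0037  0.0021 -1.    ] q [-0.672 -0.066  0.203  1.817  0.013  1.385  0.571] t 6.7 F [-0.3  0.4  0.2] Tq [ 0.03 -0.04  0.01] w 0.0514
shift tool [ 0.0012 -0.0011  0.0933]
rotvec tool deg [ 0.21  0.12 -0.25]
yellow 97 px [241. 191.] mean [0.436  0.1742 0.1335] zmed 0.1339 rect [436.7 173.8] [ 7.3 20.2] 69.1
yellow 109 px [265. 191.] mean [0.4475 0.196  0.1361] zmed 0.1343 rect [448.2 196.2] [ 7.  22.3] 72.1
yellow 227 px [487. 253.] mean [0.6962 0.4101 0.0737] zmed 0.0731 rect [696.4 413. ] [ 9.1 19.3] 21.7
yellow 792 px [264. 319.] mean [0.5984 0.1087 0.1225] zmed 0.1223 rect [524.5 148.3] [ 48.6 206.3] 61.4
red 1316 px [253. 212.] mean [0.442  0.1853 0.1975] zmed 0.199 rect [444.1 183.7] [20.4 63.5] 60.5
red 378 px [504. 259.] mean [0.6836 0.4075 0.1065] zmed 0.1066 rect [697.  410.7] [54.9 13.5] 1.7
orange 233 px [134. 370.] mean [ 0.6385 -0.1722  0.0445] zmed 0.0449 rect [ 639.9 -172.4] [47.5  6.8] 0.4
orange 54 px [119. 380.] mean [ 0.6405 -0.2021  0.0507] zmed 0.0493 rect [ 636.6 -202.1] [42.4 16.3] 83.4
black 199 px [254. 142.] me
[... 311 characters left out ...]
.4654 -0.1046  0.051 ] zmed 0.0541 rect [ 466.3 -108.4] [14.7 17.9] 12.4
black 234 px [ 16. 316.] mean [ 0.4503 -0.2571  0.0499] zmed 0.0517 rect [ 450.4 -260.5] [18.8 15.3] 73.3
grey 16282 px [257. 226.] mean [0.4856 0.1645 0.122 ] zmed 0.1224 rect [501.2 147.4] [197.  219.5] 29.4
white 316 px [503.   8.] mean [0.4248 0.5605 0.0117] zmed 0.0118 rect [424.4 562.9] [45.6 16.3] 23.6
white 2843 px [424.  95.] mean [0.4712 0.4338 0.0207] zmed 0.0214 rect [474.3 436.5] [99.  55.8] 29.9
white 3869 px [ 66. 286.] mean [ 0.4575 -0.1938  0.0115] zmed 0.0115 rect [ 471.  -187.3] [198.8 103.5] 85.2
white 120 px [151. 337.] mean [ 0.6157 -0.1328  0.0115] zmed 0.0114 rect [ 614.5 -136.1] [41.1 16.9] 81.9
```

View pics/w4.png

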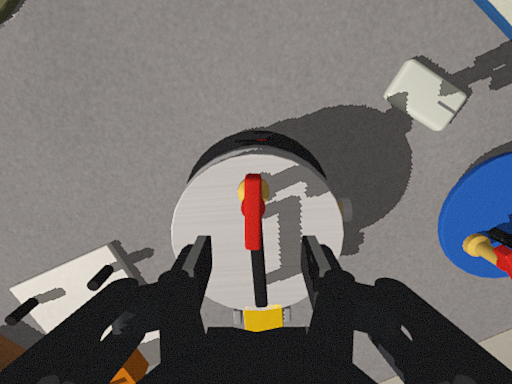

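```bash
cat > ax.py <<'E'
from h import *
p,d,k,T=load('wrist'); X=cloud(d,k,T); hsv=cv2.cvtColor(p,cv2.COLOR_RGB2HSV); H,S,V=[hsv[...,i].astype(int) for i in range(3)]; z=X[...,2]
def pca(m):
    q=X[m][:,:2]; 
    r=cv2.minAreaRect((q*1000).astype(np.float32)); c=q.mean(0); w,v=np.linalg.eigh(np.cov((q-c).T)); return len(q),c,np.degrees(np.arctan2(v[1,1],v[0,1])),r
print('red top',pca((d>0)&((H<6)|(H>174))&(S>150)&(z>.195)&(z<.203)&(X[...,1]<.3)))
print('handle top',pca((d>0)&(V<60)&(z>.157)&(z<.168)&(X[...,1]<.24)&(X[...,1]>.05)&(X[...,0]>.4)&(X[...,0]<.6)))
print('tab top',pca((d>0)&(H>15)&(H<30)&(S>120)&(z>.119)&(z<.127)&(X[...,0]>.57)))
# lid edge circle fit
m=((d>0)&(S<40)&(z>.119)&(z<.126)&(X[...,1]>.02)&(X[...,1]<.3)&(X[...,0]>.3)&(X[...,0]<.65)).astype(np.uint8)
c,_=cv2.findContours(m,cv2.RETR_EXTERNAL,cv2.CHAIN_APPROX_NONE); c=max(c,key=cv2.contourArea)[:,0]
q=X[c[:,1],c[:,0],:2]; 
from scipy.optimize import least_squares
f=least_squares(lambda s:np.hypot(q[:,0]-s[0],q[:,1]-s[1])-.0995,[.494,.160],loss='soft_l1',f_scale=.001); print('circle',f.x,len(q))
E
python3 ax.py
```

```text
red top (1183, array([0.44302591, 0.18482948]), np.float64(149.67573624469225), ((444.4604187011719, 184.3805389404297), (13.672933578491211, 63.42488098144531), 59.1072883605957))
handle top (695, array([0.51856141, 0.14771455]), np.float64(152.92196556215464), ((515.0617065429688, 149.29954528808594), (12.835870742797852, 81.60454559326172), 63.929481506347656))
tab top (793, array([0.59862608, 0.10859553]), np.float64(73.27817050942097), ((597.9581909179688, 108.8010482788086), (52.10062026977539, 36.6550407409668), 71.53423309326172))
circle [0.49789447 0.15833516] 894
```

```bash
python3 - <<'E'
from h import *
p,d,k,T=load('wrist'); print(np.round(T,3),k)
E
python3 to.py .66 -.17 .36 84
```

```text
[[ 0.504  0.825  0.256  0.376]
 [ 0.864 -0.482 -0.145  0.226]
 [ 0.004  0.294 -0.956  0.405]
 [ 0.     0.     0.     1.   ]] [269.80282723 269.80282723 256.01512887 196.04081449]
tcp [0.4403 0.1888 0.2617] jaw deg 59.75 tilt [ 1.e-03  5.e-04 -1.e+00] q [-0.672 -0.065  0.203  1.82   0.013  1.384  0.571] t 6.75 F [-0.6 -0.  -0.9] Tq [ 0.05  0.01 -0.02] w 0.051
shift tool [-0.3705 -0.1992 -0.0983]
rotvec tool deg [  0.04   0.04 -24.25]
```

Request:
{"op": "step_arm", "data": {"rows": [[[0, 0, 0, -0.03, -0.025, -0.01, 1], [0, 0, 0, -0.03, -0.025, -0.01, 1], [0, 0, 0, -0.03, -0.025, -0.01, 1], [0, 0, 0, -0.03, -0.025, -0.01, 1], [0, 0, 0, -0.03, -0.025, 0, 1], [0, 0, 0, -0.03, -0.025, 0, 1], [0, 0, 0, -0.03, -0.025, 0, 1], [0, 0, 0, -0.03, -0.025, 0, 1], [0, 0, 0, -0.03, -0.025, 0, 1], [0, 0, 0, -0.03, -0.025, 0, 1]]]}}

```text
time_s: 7.58
tcp_pos: [0.5731, -0.1799, 0.2998]
eef_rot: [-0.001, 0.261, 0.965, -0.0]
wrist_force: [1.2, 0.2, -0.3]
width: 0.0854
```

Request:
{"op": "step_arm", "data": {"rows": [[[0, 0, -6, 0, 0, 0, 1], [0, 0, -6, 0, 0, 0, 1], [0, 0, -6, 0, 0, 0, 1], [0, 0, -6, 0, 0, 0, 1], [0, 0, 0, 0, 0, 0, 1], [0, 0, 0, 0, 0, 0, 1]]]}}

```text
time_s: 8.08
tcp_pos: [0.5728, -0.1782, 0.3]
eef_rot: [-0.001, 0.056, 0.998, 0.0]
wrist_force: [0.0, 0.3, 0.0]
width: 0.0857
```

```bash
python3 to.py .57 -.18 .30 84
python3 -c "
from h import *
grab('wrist','w5.png')"; python3 meas.py wrist|egrep 'black|yell|oran|white'; python3 to.py
```

```text
tcp [ 0.5728 -0.1782  0.3   ] jaw deg 83.59 tilt [-2.3e-03  3.0e-04 -1.0e+00] q [-0.222  0.206  0.569  1.492 -0.111  1.478  1.806] t 8.0833 F [0.  0.3 0. ] Tq [-0.   -0.01 -0.05] w 0.0857
shift tool [ 0.0026 -0.0021  0.    ]
rotvec tool deg [ 0.   -0.13 -0.41]
yellow 1571 px [489. 174.] mean [0.5994 0.1026 0.122 ] zmed 0.1225 rect [599.9 103.8] [53.3 49.4] 64.3
orange 6 px [105. 105.] mean [ 0.4623 -0.3828  0.0355] zmed 0.0349 rect [ 462.5 -382.7] [1.8 0.9] 18.5
orange 6 px [111. 122.] mean [ 0.4866 -0.3756  0.0461] zmed 0.0466 rect [ 486.7 -375.8] [4.4 1. ] 12.9
orange 161 px [243. 195.] mean [ 0.6136 -0.2034  0.0452] zmed 0.0465 rect [ 614.9 -202.2] [61.9  3.6] 84.1
orange 6 px [227. 202.] mean [ 0.6181 -0.2268  0.0576] zmed 0.0577 rect [ 618.1 -226.7] [1.5 8.2] 83.3
orange 160 px [243. 212.] mean [ 0.6394 -0.2068  0.0499] zmed 0.051 rect [ 636.6 -206.2] [44.1 18.2] 82.7
orange 22 px [234. 227.] mean [ 0.6602 -0.2218  0.0577] zmed 0.0576 rect [ 660.3 -222.5] [30.9  1.6] 85.8
black 172 px [297.  85.] mean [ 0.4676 -0.1113  0.0558] zmed 0.0576 rect [ 467.2 -110.5] [15.6 16.6] 37.5
black 195 px [185.  86.] mean [ 0.4524 -0.2602  0.0551] zmed 0.0575 rect [ 451.5 -261.6] [17.7 16.1] 65.7
black 21 px [244. 210.] mean [ 0.6403 -0.2052  0.0406] zmed 0.0407 rect [ 640.4 -205.2] [31.7  0.8] 83.9
white 16771 px [242. 131.] mean [ 0.5243 -0.1949  0.0118] zmed 0.0118 rect [ 544.5 -195.5] [198.1 250. ] 84.3
tcp [ 0.5729 -0.1782  0.3004] jaw deg 83.6 tilt [-1.8e-03  2.0e-04 -1.0e+00] q [-0.223  0.206  0.569  1.491 -0.111  1.478  1.806] t 8.1333 F [-0.7 -0.6 -0. ] Tq [-0.03 -0.   -0.02] w 0.0852
```

View pics/w5.png

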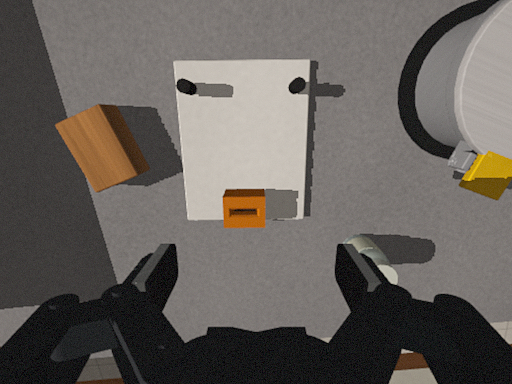

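```bash
cat > slot.py <<'E'
from h import *
p,d,k,T=load('wrist'); hsv=cv2.cvtColor(p,cv2.COLOR_RGB2HSV); H,S,V=[hsv[...,i].astype(int) for i in range(3)]
v,u=np.mgrid[:384,:512]; r=np.stack([(u-k[2])/k[0],(v-k[3])/k[1],np.ones(u.shape)],-1)@T[:3,:3].T
def on(z): return T[:3,3]+r*((z-T[2,3])/r[...,2])[...,None]
P=on(.058)
roi=(u>215)&(u<275)&(v>190)&(v<232)
cr=cv2.resize(p[185:235,205:285],None,fx=9,fy=9,interpolation=cv2.INTER_NEAREST); cv2.imwrite('pics/slot.png',cr[:,:,::-1])
Z=cloud(d,k,T)[...,2]
top=roi&(H<22)&(S>100)&(Z>.053)
n=lambda m:(lambda q:(len(q),cv2.minAreaRect((q[:,:2]*1000).astype(np.float32))))(P[m])
print('top',n(top))
sl=roi&(V<90)&(u>226)&(u<262)&(v>204)&(v<218)
print('slotdark',n(sl),P[sl].mean(0))
E
python3 slot.py
```

```text
top (1189, ((635.51220703125, -203.7216033935547), (63.66033172607422, 53.07542419433594), 83.57188415527344))
slotdark (92, ((635.7452392578125, -206.2117919921875), (38.306705474853516, 7.65448522567749), 86.01309204101562)) [ 0.63504275 -0.20610393  0.058     ]
```

View pics/slot.png

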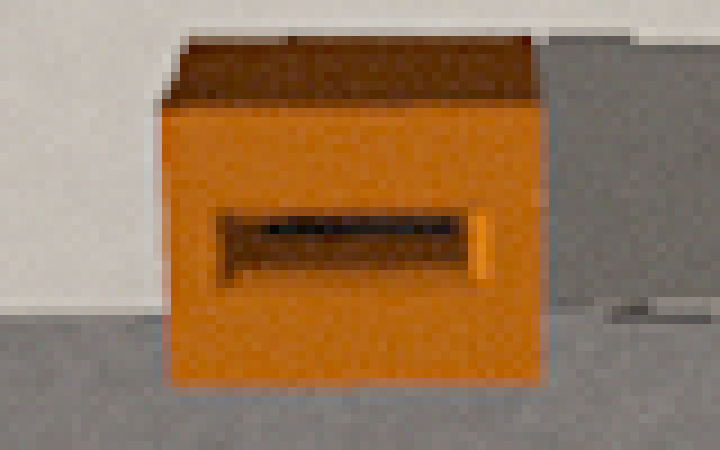

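```bash
cat >> slot.py <<'E'
def px(a,b,z=.058):
    q=T[:3,:3]@np.array([(a-.5-k[2])/k[0],(b-.5-k[3])/k[1],1]); return (T[:3,3]+q*(z-T[2,3])/q[2])[:2]
c=[px(205+x/9,185+y/9) for x,y in [(163,106),(547,106),(547,386),(170,386)]]
print('corners',np.round(c,4),'mean',np.mean(c,0),[np.linalg.norm(c[i]-c[(i+1)%4]) for i in range(4)])
s=[px(205+x/9,185+y/9) for x,y in [(216,213),(492,213),(492,287),(216,287)]]
print('slot',np.mean(s,0),[np.linalg.norm(s[i]-s[(i+1)%4]) for i in range(4)])
E
python3 slot.py
```

```text
top (1189, ((635.51220703125, -203.7216033935547), (63.66033172607422, 53.07542419433594), 83.57188415527344))
slotdark (92, ((635.7452392578125, -206.2117919921875), (38.306705474853516, 7.65448522567749), 86.01309204101562)) [ 0.63504275 -0.20610393  0.058     ]
corners [[ 0.6091 -0.2326]
 [ 0.6162 -0.1694]
 [ 0.6662 -0.1746]
 [ 0.6589 -0.2388]] mean [ 0.63760453 -0.20384784] [np.float64(0.0635455925937604), np.float64(0.050192516361305145), np.float64(0.06464847381381514), np.float64(0.050190238255783684)]
slot [ 0.63785136 -0.20435161] [np.float64(0.04629212372938285), np.float64(0.013274035573643555), np.float64(0.046729939362379395), np.float64(0.013279084191014609)]
```

Picture w5 shows the dock with its posts at (187,86) and (297,85), and the orange housing with its slot at (244,213). The slot is at about (0.6377, -0.2041) with dock yaw about -5.9°. I'll go back to the lid with the tool flipped half a turn, so the wrist camera sits on the tab side.

Request:
{"op": "step_arm", "data": {"rows": [[[0, 0, 7, 0.01, 0.02, 0, 1], [0, 0, 7, 0, 0, 0, 1], [0, 0, 7, 0, 0, 0, 1], [0, 0, 7, 0, 0, 0, 1], [0, 0, 7, 0, 0, 0, 1], [0, 0, 7, 0, 0, 0, 1], [0, 0, 7, 0, 0, 0, 1], [0, 0, 7, 0, 0, 0, 1], [0, 0, 7, 0, 0, 0, 1], [0, 0, 7, 0, 0, 0, 1]]]}}

```text
time_s: 8.97
tcp_pos: [0.5654, -0.1571, 0.3011]
eef_rot: [-0.0, 0.62, 0.784, -0.0]
wrist_force: [0.2, -0.2, 0.8]
width: 0.0857
```

Request:
{"op": "step_arm", "data": {"rows": [[[0, 0, 7, 0, 0, 0, 1], [0, 0, 7, 0, 0, 0, 1], [0, 0, 7, 0, 0, 0, 1], [0, 0, 7, 0, 0, 0, 1], [0, 0, 7, 0, 0, 0, 1], [0, 0, 7, 0, 0, 0, 1], [0, 0, 7, 0, 0, 0, 1], [0, 0, 7, 0, 0, 0, 1], [0, 0, 7, 0, 0, 0, 1], [0, 0, 7, 0, 0, 0, 1]]]}}

```text
time_s: 9.8
tcp_pos: [0.5654, -0.1571, 0.3011]
eef_rot: [-0.0, 0.958, 0.287, -0.0]
wrist_force: [0.5, 0.7, 0.6]
width: 0.0855
```

```bash
python3 to.py .505 .1555 .30 -117.2
```

```text
tcp [ 0.5654 -0.1571  0.3011] jaw deg -56.7 tilt [-5.e-04  1.e-04 -1.e+00] q [-0.462  0.197  0.805  1.53  -0.142  1.476 -0.643] t 9.8 F [0.5 0.7 0.6] Tq [-0.03 -0.01  0.02] w 0.0855
shift tool [ 0.1211 -0.2944  0.0012]
rotvec tool deg [-1.00e-02  3.00e-02  6.05e+01]
```

Request:
{"op": "step_arm", "data": {"rows": [[[0, 0, 0, 0.0135, -0.0327, 0, 1], [0, 0, 0, 0.0135, -0.0327, 0, 1], [0, 0, 0, 0.0135, -0.0327, 0, 1], [0, 0, 0, 0.0135, -0.0327, 0, 1], [0, 0, 0, 0.0135, -0.0327, 0, 1], [0, 0, 0, 0.0135, -0.0327, 0, 1], [0, 0, 0, 0.0135, -0.0327, 0, 1], [0, 0, 0, 0.0135, -0.0327, 0, 1], [0, 0, 0, 0.0135, -0.0327, 0, 1], [0, 0, 7, 0, 0, 0, 1]]]}}

```text
time_s: 10.63
tcp_pos: [0.5, 0.1643, 0.3006]
eef_rot: [-0.002, 0.972, 0.236, -0.001]
wrist_force: [0.6, 2.0, -0.6]
width: 0.0853
```

Request:
{"op": "step_arm", "data": {"rows": [[[0, 0, 7, 0, 0, 0, 1], [0, 0, 7, 0, 0, 0, 1], [0, 0, 7, 0, 0, 0, 1], [0, 0, 7, 0, 0, 0, 1], [0, 0, 7, 0, 0, 0, 1], [0, 0, 7, 0, 0, 0, 1], [0, 0, 7, 0, 0, 0, 1], [0, 0, 4.5, 0, 0, 0, 1], [0, 0, 0, 0, 0, 0, 1], [0, 0, 0, 0, 0, 0, 1]]]}}

```text
time_s: 11.47
tcp_pos: [0.5028, 0.1549, 0.3012]
eef_rot: [0.0, 0.973, -0.231, -0.0]
wrist_force: [0.1, 0.7, -0.3]
width: 0.0851
```

```bash
python3 to.py .505 .1555 .138 -117.2;python3 -c "
from h import *
grab('wrist','w6.png')"; python3 meas.py wrist|egrep 'black|yell|red|grey'; python3 ax.py
```

```text
tcp [0.5028 0.1549 0.3012] jaw deg -116.67 tilt [-2.e-04 -1.e-04 -1.e+00] q [-0.876  0.019  0.539  1.664 -0.01   1.461 -2.372] t 11.4667 F [ 0.1  0.7 -0.3] Tq [ 0.03 -0.02 -0.  ] w 0.0851
shift tool [ 0.0018 -0.0015  0.1632]
rotvec tool deg [0.01 0.01 0.53]
yellow 2134 px [255.  79.] mean [0.6015 0.1064 0.1225] zmed 0.1225 rect [600.9 106.7] [49.8 48.1] 63.6
yellow 282 px [ 17. 123.] mean [0.6984 0.4072 0.0764] zmed 0.0767 rect [697.8 409.3] [10.4 19.1] 60.3
yellow 74 px [266. 227.] mean [0.4485 0.1688 0.1469] zmed 0.1343 rect [449.6 169.1] [ 6.1 37.9] 77.6
yellow 38 px [248. 223.] mean [0.4568 0.1883 0.1337] zmed 0.1339 rect [456.4 188.9] [6.1 8.7] 1.7
red 365 px [  6. 136.] mean [0.6825 0.4056 0.1069] zmed 0.1064 rect [687.4 405. ] [11.1 38.1] 79.2
red 844 px [256. 251.] mean [0.4486 0.1815 0.197 ] zmed 0.1993 rect [445.2 183.4] [19.6 62.4] 63.6
black 244 px [437. 104.] mean [ 0.4681 -0.1061  0.0524] zmed 0.0567 rect [ 467.  -108.4] [16.1 16.2] 58.7
black 1090 px [255. 174.] mean [0.5129 0.1501 0.1618] zmed 0.1624 rect [505.4 154.5] [ 13.3 107.5] 63.6
black 69 px [ 18. 135.] mean [
[... 251 characters left out ...]
[ 9.1 20.2] 61.4
grey 17519 px [257. 172.] mean [0.5059 0.1512 0.1226] zmed 0.1227 rect [497.4 157.1] [198.6 198.5] 6.4
red top (717, array([0.44655729, 0.18234472]), np.float64(149.0668261209116), ((444.90484619140625, 182.8406982421875), (13.960992813110352, 62.32665252685547), 59.25065231323242))
handle top (1072, array([0.51220284, 0.15042607]), np.float64(153.72707321167434), ((509.7172546386719, 151.929931640625), (12.519929885864258, 97.17293548583984), 63.69662094116211))
tab top (2133, array([0.60147159, 0.10637104]), np.float64(56.55631562031589), ((600.8943481445312, 106.72591400146484), (49.6634521484375, 48.23533248901367), 63.844337463378906))
circle [0.49739256 0.15711355] 703
```

View pics/w6.png

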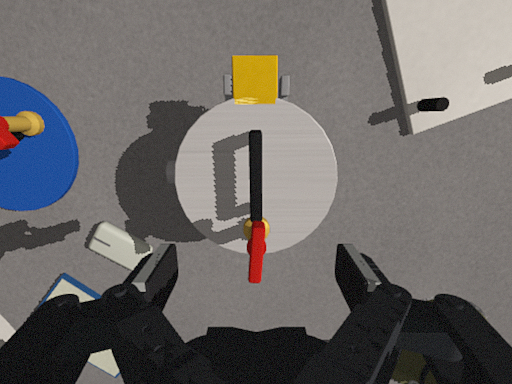

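Picture w6 shows the lid square in view: tab at (255,79), handle at (255,174), and the tap bar at (256,251) in line with the handle. The lid slid about 3 mm towards its tab while I turned the tap. I'll use the new handle position, (0.5087, 0.1522).

Request:
{"op": "step_arm", "data": {"newtons": 90, "rows": [[[0, 0, 0, 0.0065, 0, 0.01, 1], [0, 0, 0, 0, 0, 0.035, 1], [0, 0, 0, 0, 0, 0.035, 1], [0, 0, 0, 0, 0, 0.035, 1], [0, 0, 0, 0, 0, 0.03, 1], [0, 0, 0, 0, 0, 0.017, 1], [0, 0, 0, 0, 0, 0, 1], [0, 0, 0, 0, 0, 0, 1]]]}}

```text
time_s: 12.18
tcp_pos: [0.5083, 0.1513, 0.1385]
eef_rot: [0.001, 0.973, -0.231, -0.001]
wrist_force: [-0.1, 0.9, 0.2]
width: 0.0854
```

```bash
python3 to.py .5087 .1522 .139 -116.3;python3 -c "
from h import *
grab('wrist','w7.png')"; python3 ax.py
```

```text
tcp [0.5083 0.1513 0.1385] jaw deg -116.73 tilt [-0.0017 -0.0015 -1.    ] q [-0.845  0.144  0.549  1.881 -0.081  1.141 -2.304] t 12.1833 F [-0.1  0.9  0.2] Tq [ 0.01 -0.01 -0.03] w 0.0854
shift tool [-0.0001 -0.0009 -0.0005]
rotvec tool deg [ 0.12  0.05 -0.43]
red top (8, array([0.52705549, 0.16971353]), np.float64(62.24719964347437), ((516.2117309570312, 147.263671875), (118.68716430664062, 5.410904407501221), 63.21885681152344))
handle top (5108, array([0.51700851, 0.14798662]), np.float64(155.41857468800416), ((512.5108642578125, 149.92137145996094), (87.92774963378906, 76.03677368164062), 23.897371292114258))
tab top (9443, array([0.60229152, 0.10616816]), np.float64(68.98204417704291), ((601.3983764648438, 106.55403137207031), (50.406368255615234, 49.70769119262695), 63.35689926147461))
circle [0.49747596 0.15732012] 1339
```

View pics/w7.png

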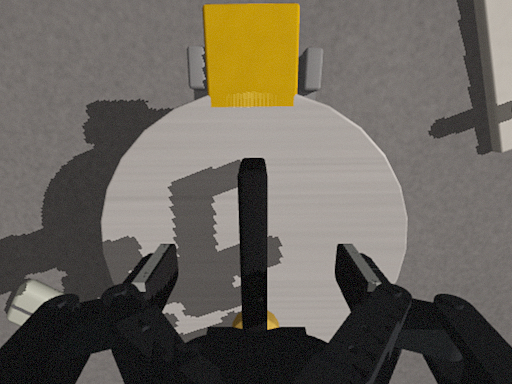

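Request:
{"op": "step_arm", "data": {"newtons": 90, "rows": [[[0, 0, 0, 0, 0, 0, -1], [0, 0, 0, 0, 0, 0, -1], [0, 0, 0, 0, 0, 0, -1], [0, 0, 0, 0, 0, 0, -1], [0, 0, 0, 0, 0, 0, -1], [0, 0, 0, 0, 0, 0, -1], [0, 0, 0, 0, 0, 0, -1], [0, 0, 0, 0, 0, 0, -1], [0, 0, 0, 0, 0, -0.005, -1], [0, 0, 0, 0, 0, -0.01, -1]]]}}

```text
time_s: 13.07
tcp_pos: [0.5063, 0.1512, 0.152]
eef_rot: [0.002, 0.973, -0.231, -0.002]
wrist_force: [-0.4, 0.6, -8.5]
width: 0.0122
```

```bash
python3 to.py
```

```text
tcp [0.5063 0.1512 0.152 ] jaw deg -116.74 tilt [-0.0055 -0.0029 -1.    ] q [-0.849  0.128  0.549  1.867 -0.071  1.172 -2.313] t 13.0667 F [-0.4  0.6 -8.5] Tq [ 0.1  -0.11 -0.01] w 0.0122
```

Request:
{"op": "step_arm", "data": {"rows": [[[0, 0, 0, 0, 0, -0.015, -1], [0, 0, 0, 0, 0, -0.02, -1], [0, 0, 0, 0, 0, -0.02, -1], [0, 0, 0, 0, 0, -0.02, -1], [0, 0, 0, 0, 0, -0.02, -1], [0, 0, 0, 0, 0, -0.005, -1], [0, 0, 0, 0, 0, 0, -1], [0, 0, 0, 0, 0, 0, -1]]]}}

```text
time_s: 13.73
tcp_pos: [0.508, 0.1516, 0.2532]
eef_rot: [0.001, 0.973, -0.231, -0.001]
wrist_force: [-0.4, -0.2, -8.2]
width: 0.0121
```

```bash
python3 to.py .5314 -.1932 .24 -95.9; python3 -c "
from h import *
grab('wrist','w8.png')
p,d,k,T=load('wrist'); X=cloud(d,k,T); o=manip.get_obs(); q=o['eef_rot']; M=R.from_quat([q[1],q[2],q[3],q[0]]).as_matrix()
Y=(X-np.array(o['tcp_pos']))@M
hsv=cv2.cvtColor(p,cv2.COLOR_RGB2HSV); H,S,V=[hsv[...,i].astype(int) for i in range(3)]
m=(d>0)&(H>15)&(H<30)&(S>120)&(np.abs(Y[...,2])<.03)&(Y[...,0]>.05)
q=Y[m]; print(len(q), cv2.minAreaRect((q[:,:2]*1000).astype(np.float32)), 'z plane', np.linalg.lstsq(np.c_[q[:,:2],np.ones(len(q))],q[:,2],rcond=None)[0])
g=(d>0)&(S<40)&(Y[...,2]>0)&(Y[...,2]<.03)&(np.hypot(Y[...,0]+.012,Y[...,1])<.095); q=Y[g]
print('lid plane in tool',len(q), np.linalg.lstsq(np.c_[q[:,:2],np.ones(len(q))],q[:,2],rcond=None)[0])
"
```

```text
tcp [0.508  0.1516 0.2532] jaw deg -116.74 tilt [-1.9e-03 -9.0e-04 -1.0e+00] q [-0.866  0.05   0.549  1.732 -0.026  1.369 -2.35 ] t 13.7333 F [-0.4 -0.2 -8.2] Tq [-0.06 -0.04  0.  ] w 0.0121
shift tool [0.1761 0.2974 0.0135]
rotvec tool deg [  0.08   0.09 -20.84]
8266 ((89.39134216308594, 0.008451461791992188), (50.07040786743164, 78.56690979003906), 89.84416198730469) z plane [ 0.00698125 -0.00232762  0.01617862]
lid plane in tool 38438 [-1.92224551e-03 -6.05564080e-05  1.70562718e-02]
```

View pics/w8.png

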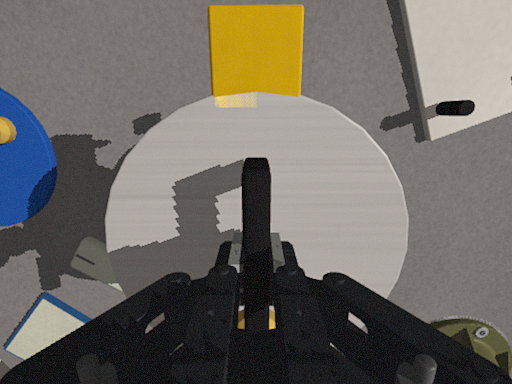

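Request:
{"op": "step_arm", "data": {"rows": [[[0, 0, 0, 0.0075, 0.0127, 0, -1], [0, 0, 0, 0.015, 0.0255, 0, -1], [0, 0, 0, 0.02, 0.034, 0, -1], [0, 0, 0, 0.02, 0.034, 0, -1], [0, 0, 0, 0.02, 0.034, 0, -1], [0, 0, 0, 0.02, 0.034, 0, -1], [0, 0, 0, 0.02, 0.034, 0, -1], [0, 0, 0, 0.02, 0.034, 0, -1], [0, 0, 0, 0.018, 0.03, 0, -1], [0, 0, 0, 0.0148, 0.0254, 0, -1]]]}}

```text
time_s: 14.62
tcp_pos: [0.5299, -0.1963, 0.2533]
eef_rot: [0.001, 0.973, -0.232, -0.001]
wrist_force: [0.1, -0.0, -8.5]
width: 0.0119
```

Request:
{"op": "step_arm", "data": {"rows": [[[0, 0, -4, 0, 0, 0, -1], [0, 0, -6, 0, 0, 0, -1], [0, 0, -6, 0, 0, 0, -1], [0, 0, -4.8, 0, 0, 0.02, -1], [0, 0, 0, 0, 0, 0.03, -1], [0, 0, 0, 0, 0, 0.03, -1], [0, 0, 0, 0, 0, 0, -1], [0, 0, 0, 0, 0, 0, -1]]]}}

```text
time_s: 15.28
tcp_pos: [0.5292, -0.1921, 0.1722]
eef_rot: [-0.0, 0.999, -0.052, -0.003]
wrist_force: [0.6, -0.3, -7.2]
width: 0.0119
```

```bash
python3 to.py .5306 -.1930 .135 -95.9; python3 -c "
from h import *
grab('wrist','w9.png')
p=load('wrist')[0]; cv2.imwrite('pics/w9c.png',cv2.resize(p[0:130,170:350],None,fx=4.3,fy=4.3,interpolation=cv2.INTER_CUBIC)[:,:,::-1])
grab('scene'); p=load('scene')[0]; cv2.imwrite('pics/s9c.png',cv2.resize(p[120:260,100:290],None,fx=4,fy=4,interpolation=cv2.INTER_CUBIC)[:,:,::-1])
"
```

```text
tcp [ 0.5292 -0.1921  0.1722] jaw deg -95.95 tilt [-6.2e-03  8.0e-04 -1.0e+00] q [-0.413  0.224  0.816  1.77  -0.171  1.228 -1.225] t 15.2833 F [ 0.6 -0.3 -7.2] Tq [-0.03 -0.19  0.02] w 0.0119
shift tool [0.0017 0.0007 0.0372]
rotvec tool deg [-0.01  0.36 -0.05]
```

View pics/w9.png

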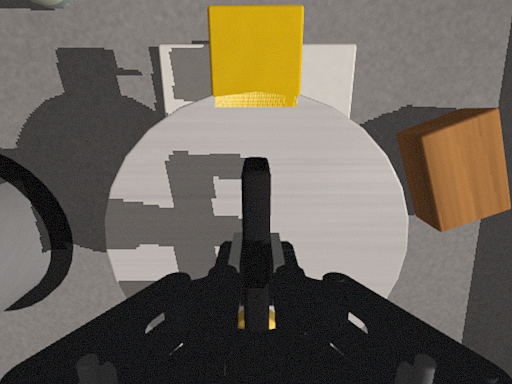

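View pics/s9c.png

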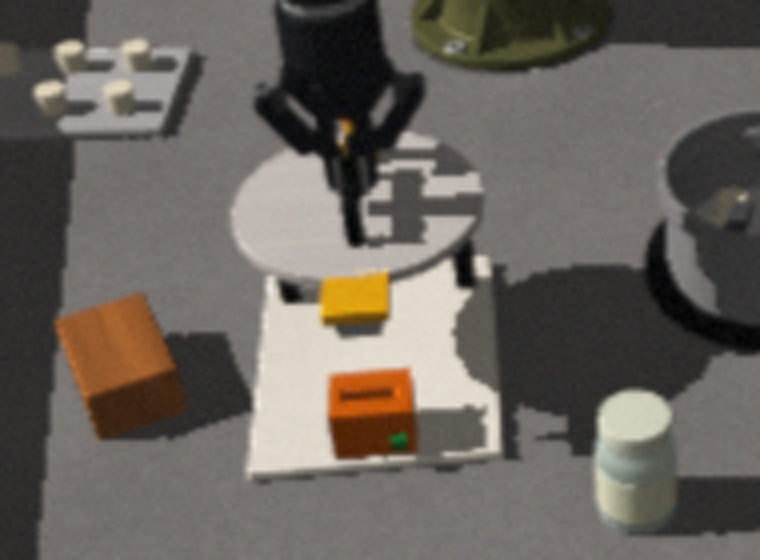

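Picture w9 shows the tab (209–303, 5–100) centred over the plate, whose edges are at columns 160 and 355 with the near edge level. In the scene view the lid is in line with the switch. I'll lower to just above the slot.

Request:
{"op": "step_arm", "data": {"rows": [[[0, 0, 0, 0.0014, 0.0008, 0.02, -1], [0, 0, 0, 0, 0, 0.02, -1], [0, 0, 0, 0, 0, 0.007, -1], [0, 0, 0, 0, 0, 0, -1], [0, 0, 0, 0, 0, 0, -1], [0, 0, 0, 0, 0, 0, -1]]]}}

```text
time_s: 15.88
tcp_pos: [0.5342, -0.1941, 0.1294]
eef_rot: [0.0, 0.999, -0.052, 0.002]
wrist_force: [-1.1, -0.4, -7.5]
width: 0.0123
```

```bash
python3 to.py .5306 -.1930 .122 -95.9; python3 -c "
from h import *
grab('wrist','w10.png')
grab('scene'); p=load('scene')[0]; cv2.imwrite('pics/s10c.png',cv2.resize(p[150:260,130:260],None,fx=5.4,fy=5.4,interpolation=cv2.INTER_CUBIC)[:,:,::-1])
grab('top'); p=load('top')[0]; cv2.imwrite('pics/t10c.png',cv2.resize(p[160:260,270:390],None,fx=5.4,fy=5.4,interpolation=cv2.INTER_CUBIC)[:,:,::-1])
p,d,k,T=load('wrist'); X=cloud(d,k,T); hsv=cv2.cvtColor(p,cv2.COLOR_RGB2HSV); H,S,V=[hsv[...,i].astype(int) for i in range(3)]
f=lambda m:cv2.minAreaRect((X[m][:,:2]*1000).astype(np.float32))
print('tab',f((d>0)&(H>15)&(H<30)&(S>120)&(X[...,0]>.6)&(X[...,2]>.09)))
m=(d>0)&(H<15)&(S>150)&(X[...,0]>.58)&(X[...,2]>.05)&(X[...,2]<.062)&(X[...,1]>-.27); print(m.sum()); print('housing',f(m))
"
```

```text
tcp [ 0.5342 -0.1941  0.1294] jaw deg -95.92 tilt [ 3.2e-03 -6.0e-04 -1.0e+00] q [-0.39   0.276  0.803  1.812 -0.218  1.141 -1.188] t 15.8833 F [-1.1 -0.4 -7.5] Tq [-0.02 -0.1  -0.04] w 0.0123
shift tool [-0.0037 -0.0007  0.0074]
rotvec tool deg [ 0.02 -0.19 -0.02]
tab ((639.5794677734375, -204.9534454345703), (49.84990310668945, 44.63812255859375), 84.09082794189453)
0
housing ((0.0, 0.0), (0.0, 0.0), 0.0)
```

View pics/w10.png

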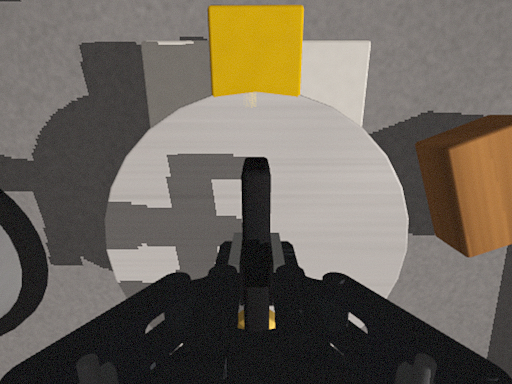

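View pics/s10c.png

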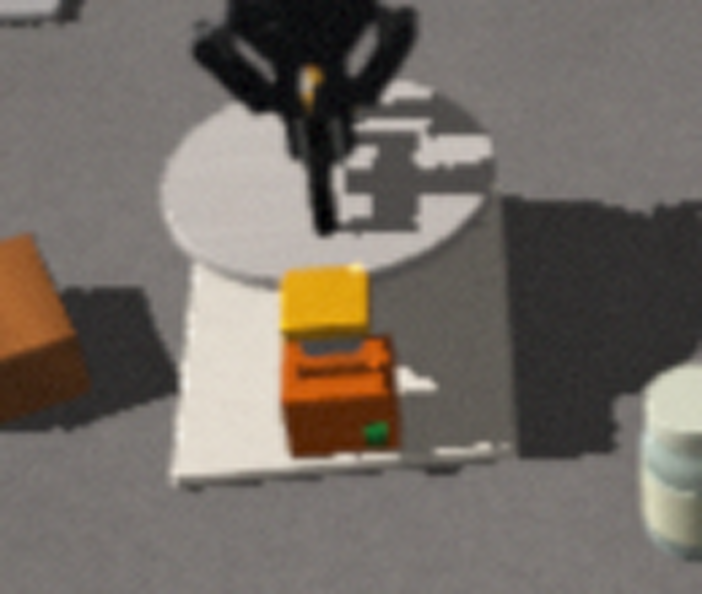

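```bash
python3 to.py .5306 -.1930 .122 -95.9
```

```text
tcp [ 0.5337 -0.1938  0.1288] jaw deg -95.92 tilt [ 2.3e-03 -2.0e-04 -1.0e+00] q [-0.39   0.277  0.803  1.813 -0.219  1.141 -1.188] t 16.0333 F [ 0.2 -0.6 -8.4] Tq [ 0.01 -0.04 -0.02] w 0.0122
shift tool [-0.0032 -0.0005  0.0068]
rotvec tool deg [-0.   -0.13 -0.02]
```

Request:
{"op": "step_arm", "data": {"rows": [[[0, 0, 0, 0, 0, 0, -1], [0, 0, 0, 0, 0, 0, -1], [0, 0, 0, 0, 0, 0, -1]]]}}

```text
time_s: 16.28
tcp_pos: [0.5329, -0.1936, 0.1277]
eef_rot: [-0.0, 0.999, -0.052, 0.0]
wrist_force: [-0.5, -0.2, -9.1]
width: 0.0125
```

```bash
python3 to.py .5306 -.1930 .122 -95.9
```

```text
tcp [ 0.5329 -0.1936  0.1277] jaw deg -95.92 tilt [ 4.e-04  0.e+00 -1.e+00] q [-0.389  0.278  0.803  1.814 -0.219  1.141 -1.188] t 16.2833 F [-0.5 -0.2 -9.1] Tq [ 0.01 -0.1  -0.04] w 0.0125
shift tool [-0.0024 -0.0003  0.0057]
rotvec tool deg [-0.   -0.02 -0.02]
```

Request:
{"op": "step_arm", "data": {"rows": [[[0, 0, 0, -0.0023, -0.0003, 0.003, -1], [0, 0, 0, 0, 0, 0.002, -1], [0, 0, 0, 0, 0, 0, -1], [0, 0, 0, 0, 0, 0, -1], [0, 0, 0, 0, 0, 0, -1], [0, 0, 0, 0, 0, 0, -1]]]}}

```text
time_s: 16.78
tcp_pos: [0.5306, -0.193, 0.1226]
eef_rot: [0.0, 0.999, -0.052, 0.0]
wrist_force: [-0.4, -0.4, -8.2]
width: 0.0123
```

```bash
python3 to.py .5306 -.1930 .115 -95.9
python3 -c "
from h import *
grab('wrist','w11.png')
p,d,k,T=load('wrist'); X=cloud(d,k,T); hsv=cv2.cvtColor(p,cv2.COLOR_RGB2HSV); H,S,V=[hsv[...,i].astype(int) for i in range(3)]
print('tab',cv2.boxPoints(cv2.minAreaRect((X[(d>0)&(H>15)&(H<30)&(S>120)&(X[...,0]>.6)&(X[...,2]>.09)][:,:2]*1000).astype(np.float32))))
m=(d>0)&(S<40)&(V>60)&(X[...,2]>.007)&(X[...,2]<.017)&(X[...,0]>.55)&(X[...,1]<-.08)&(X[...,1]>-.31); print('plate',m.sum(),cv2.boxPoints(cv2.minAreaRect((X[m][:,:2]*1000).astype(np.float32))))
grab('scene'); p=load('scene')[0]; cv2.imwrite('pics/s11c.png',cv2.resize(p[190:245,160:220],None,fx=10,fy=10,interpolation=cv2.INTER_CUBIC)[:,:,::-1])
"
```

```text
tcp [ 0.5306 -0.193   0.1226] jaw deg -95.92 tilt [ 2.e-04 -0.e+00 -1.e+00] q [-0.39   0.278  0.802  1.825 -0.22   1.13  -1.186] t 16.7833 F [-0.4 -0.4 -8.2] Tq [-0.03 -0.09  0.03] w 0.0123
shift tool [-0.     -0.      0.0076]
rotvec tool deg [ 0.   -0.01 -0.02]
tab [[ 605.9235  -226.25526]
 [ 655.6086  -231.40648]
 [ 660.79034 -181.42732]
 [ 611.1053  -176.27611]]
plate 10528 [[ 579.56366 -299.555  ]
 [ 658.25214 -307.87375]
 [ 679.31256 -108.65912]
 [ 600.6241  -100.34036]]
```

View pics/s11c.png

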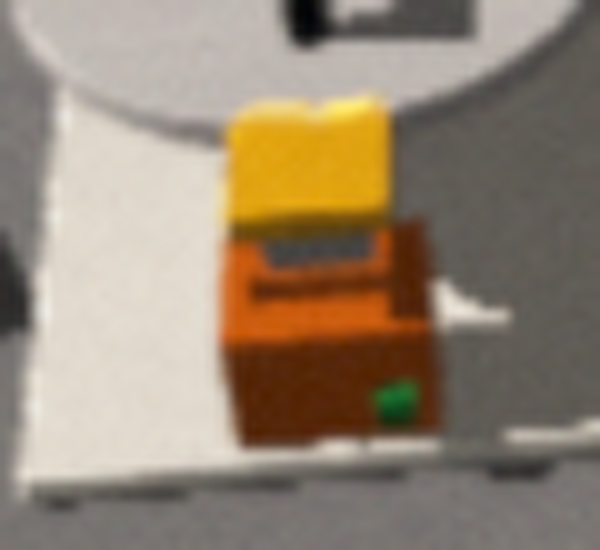

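Measured tongue (0.6373, -0.2043) against slot (0.6377, -0.2041): they agree within 0.5 mm. The plate edge measured from this side also matches the earlier reading. I'll insert the tongue.

Request:
{"op": "step_arm", "data": {"rows": [[[0, 0, 0, 0.0003, 0, 0.003, -1], [0, 0, 0, 0, 0, 0.003, -1], [0, 0, 0, 0, 0, 0.003, -1], [0, 0, 0, 0, 0, 0.003, -1], [0, 0, 0, 0, 0, 0.003, -1], [0, 0, 0, 0, 0, 0.003, -1], [0, 0, 0, 0, 0, 0.003, -1], [0, 0, 0, 0, 0, 0, -1], [0, 0, 0, 0, 0, 0, -1], [0, 0, 0, 0, 0, 0, -1]]]}}

```text
time_s: 17.72
tcp_pos: [0.5309, -0.1931, 0.1016]
eef_rot: [0.0, 0.999, -0.052, 0.0]
wrist_force: [-0.4, 0.0, -7.9]
width: 0.0121
```

```bash
python3 to.py .5308 -.1930 .087 -95.9
```

```text
tcp [ 0.5309 -0.1931  0.1016] jaw deg -95.92 tilt [ 3.e-04 -0.e+00 -1.e+00] q [-0.377  0.305  0.792  1.844 -0.244  1.092 -1.169] t 17.7167 F [-0.4  0.  -7.9] Tq [-0.03 -0.07  0.03] w 0.0121
shift tool [-0.0002 -0.0001  0.0146]
rotvec tool deg [ 0.   -0.02 -0.02]
```

Tongue is about 13 mm deep with no contact force. I'll continue down.

Request:
{"op": "step_arm", "data": {"rows": [[[0, 0, 0, 0, 0, 0.003, -1], [0, 0, 0, 0, 0, 0.003, -1], [0, 0, 0, 0, 0, 0.003, -1], [0, 0, 0, 0, 0, 0.003, -1], [0, 0, 0, 0, 0, 0.002, -1], [0, 0, 0, 0, 0, 0, -1], [0, 0, 0, 0, 0, 0, -1], [0, 0, 0, 0, 0, 0, -1]]]}}

```text
time_s: 18.38
tcp_pos: [0.5318, -0.1934, 0.0881]
eef_rot: [0.0, 0.999, -0.052, 0.001]
wrist_force: [-0.4, 0.6, 1.3]
width: 0.0123
```

```bash
python3 to.py .5308 -.1930 .087 -95.9
```

```text
tcp [ 0.5318 -0.1934  0.0881] jaw deg -95.92 tilt [ 2.1e-03 -6.0e-04 -1.0e+00] q [-0.368  0.324  0.785  1.855 -0.26   1.066 -1.157] t 18.3833 F [-0.4  0.6  1.3] Tq [-0.04 -0.21 -0.01] w 0.0123
shift tool [-0.001  -0.0003  0.0011]
rotvec tool deg [ 0.02 -0.12 -0.02]
```

Request:
{"op": "step_arm", "data": {"rows": [[[0, 0, 0, 0, 0, 0.002, -1], [0, 0, 0, 0, 0, 0.001, -1], [0, 0, 0, 0, 0, 0, -1], [0, 0, 0, 0, 0, 0, -1], [0, 0, 0, 0, 0, 0, -1]]]}}

```text
time_s: 18.8
tcp_pos: [0.5323, -0.1934, 0.0873]
eef_rot: [-0.0, 0.999, -0.052, 0.001]
wrist_force: [-4.6, 2.2, 16.8]
width: 0.012
```

```bash
python3 to.py
```

```text
tcp [ 0.5323 -0.1934  0.0873] jaw deg -95.92 tilt [ 2.9e-03  7.0e-04 -1.0e+00] q [-0.366  0.325  0.784  1.855 -0.263  1.064 -1.154] t 18.8 F [-4.6  2.2 16.8] Tq [ 0.41  0.99 -0.  ] w 0.012
```

Seated: the lid rests and the force has risen to 17 N. I'll release, rise, and look.

Request:
{"op": "step_arm", "data": {"rows": [[[0, 0, 0, 0, 0, -0.002, -1], [0, 0, 0, 0, 0, 0, 1], [0, 0, 0, 0, 0, 0, 1], [0, 0, 0, 0, 0, 0, 1], [0, 0, 0, 0, 0, 0, 1], [0, 0, 0, 0, 0, 0, 1], [0, 0, 0, 0, 0, -0.02, 1], [0, 0, 0, 0, 0, -0.04, 1], [0, 0, 0, 0, 0, -0.04, 1], [0, 0, 0, 0, 0, -0.03, 1]]]}}

```text
time_s: 19.63
tcp_pos: [0.5312, -0.1937, 0.2193]
eef_rot: [0.0, 0.999, -0.052, 0.001]
wrist_force: [0.2, -0.1, -0.3]
width: 0.0854
```

```bash
python3 to.py .6375 -.2042 .15
python3 -c "
from h import *
grab('wrist','w12.png')
p,d,k,T=load('wrist'); X=cloud(d,k,T); hsv=cv2.cvtColor(p,cv2.COLOR_RGB2HSV); H,S,V=[hsv[...,i].astype(int) for i in range(3)]
m=(d>0)&(H>15)&(H<30)&(S>120)&(X[...,0]>.6)&(X[...,2]>.055)&(X[...,1]<-.1)
print('tab z',np.median(X[m][:,2]),cv2.boxPoints(cv2.minAreaRect((X[m][:,:2]*1000).astype(np.float32))))
g=(d>0)&(S<40)&(X[...,2]>.06)&(X[...,2]<.08)&(np.hypot(X[...,0]-.5195,X[...,1]+.192)<.094); q=X[g]
print('lid plane',len(q),np.median(q[:,2]),np.linalg.lstsq(np.c_[q[:,:2]-[.52,-.192],np.ones(len(q))],q[:,2],rcond=None)[0])
"
```

```text
tcp [ 0.5312 -0.1937  0.2193] jaw deg -95.96 tilt [ 2.e-03 -6.e-04 -1.e+00] q [-0.433  0.181  0.831  1.71  -0.138  1.309 -1.25 ] t 19.6333 F [ 0.2 -0.1 -0.3] Tq [-0.02 -0.04 -0.  ] w 0.0854
shift tool [ 0.1067 -0.0006  0.0695]
tab z 0.06967123040062706 [[ 606.3881  -232.66159]
 [ 658.78143 -237.95102]
 [ 665.00214 -176.3328 ]
 [ 612.6088  -171.04337]]
lid plane 18765 0.0698906063949476 [-0.00130436  0.00061411  0.0699015 ]
```

View pics/w12.png

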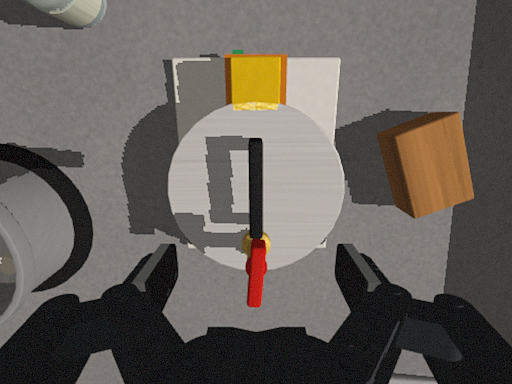

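Picture w12 shows the lid flat on the dock, with its tab at (256,82) inside the orange housing outline. The lid plane is level and its top is at z = 0.0699, which is fully down. I'll also press the tab with closed fingers to be sure the plunger is home.

Request:
{"op": "step_arm", "data": {"rows": [[[0, 0, 0, 0.027, 0, 0, -1], [0, 0, 0, 0.027, 0, 0, -1], [0, 0, 0, 0.027, 0, 0, -1], [0, 0, 0, 0.0257, 0, 0, -1], [0, 0, 0, 0, 0, 0.03, -1], [0, 0, 0, 0, 0, 0.03, -1], [0, 0, 0, 0, 0, 0.03, -1], [0, 0, 0, 0, 0, 0.03, -1], [0, 0, 0, 0, 0, 0.015, -1], [0, 0, 0, 0, 0, 0, -1]]]}}

```text
time_s: 20.52
tcp_pos: [0.6342, -0.2028, 0.077]
eef_rot: [-0.001, 0.999, -0.052, -0.004]
wrist_force: [-0.2, 0.7, 0.2]
width: 0.0002
```

Request:
{"op": "step_arm", "data": {"rows": [[[0, 0, 0, 0, 0, 0, -1], [0, 0, 0, 0, 0, 0.005, -1], [0, 0, 0, 0, 0, 0.005, -1], [0, 0, 0, 0, 0, 0.003, -1], [0, 0, 0, 0, 0, 0, -1], [0, 0, 0, 0, 0, 0, -1]]]}}

```text
time_s: 21.02
tcp_pos: [0.6379, -0.2044, 0.0702]
eef_rot: [0.0, 0.999, -0.052, 0.001]
wrist_force: [-0.6, 0.5, 5.6]
width: -0.0002
```

```bash
python3 to.py
```

```text
tcp [ 0.6379 -0.2044  0.0702] jaw deg -95.92 tilt [ 2.6e-03 -2.0e-04 -1.0e+00] q [-0.269  0.568  0.731  1.598 -0.409  1.131 -1.114] t 21.0167 F [-0.6  0.5  5.6] Tq [-0.02  0.19 -0.02] w -0.0002
```

Contact is right at the fully-home height. I'll press a little harder, then withdraw.

Request:
{"op": "step_arm", "data": {"rows": [[[0, 0, 0, 0, 0, 0.002, -1], [0, 0, 0, 0, 0, 0.002, -1], [0, 0, 0, 0, 0, 0, -1], [0, 0, 0, 0, 0, 0, -1], [0, 0, 0, 0, 0, 0, -1]]]}}

```text
time_s: 21.43
tcp_pos: [0.638, -0.2045, 0.07]
eef_rot: [-0.001, 0.999, -0.052, 0.002]
wrist_force: [-9.7, 3.7, 26.8]
width: -0.0002
```

Request:
{"op": "step_arm", "data": {"rows": [[[0, 0, 0, 0, 0, -0.03, -1], [0, 0, 0, 0, 0, -0.04, -1], [0, 0, 0, 0, 0, -0.04, -1], [0, 0, 0, -0.02, 0, -0.03, -1], [0, 0, 0, -0.02, 0, -0.02, -1], [0, 0, 0, 0, 0, 0, -1], [0, 0, 0, 0, 0, 0, -1]]]}}

```text
time_s: 22.02
tcp_pos: [0.5975, -0.2003, 0.2262]
eef_rot: [-0.0, 0.999, -0.052, 0.002]
wrist_force: [-0.3, 0.2, -1.3]
width: 0.0001
```

```bash
python3 to.py
python3 -c "
from h import *
grab('wrist','w13.png')
p,d,k,T=load('wrist'); X=cloud(d,k,T); hsv=cv2.cvtColor(p,cv2.COLOR_RGB2HSV); H,S,V=[hsv[...,i].astype(int) for i in range(3)]
g=(d>0)&(S<40)&(X[...,2]>.06)&(X[...,2]<.08)&(np.hypot(X[...,0]-.5195,X[...,1]+.192)<.094); q=X[g]
print('lid plane',len(q),np.median(q[:,2]),np.linalg.lstsq(np.c_[q[:,:2]-[.52,-.192],np.ones(len(q))],q[:,2],rcond=None)[0])
grab('scene','s13.png')
p,d,k,T=load('scene'); cv2.imwrite('pics/s13c.png',cv2.resize(p[150:260,130:290],None,fx=4.8,fy=4.8,interpolation=cv2.INTER_CUBIC)[:,:,::-1])
"
```

```text
tcp [ 0.5975 -0.2003  0.2262] jaw deg -95.96 tilt [ 4.1e-03  7.0e-04 -1.0e+00] q [-0.361  0.35   0.82   1.54  -0.262  1.361 -1.192] t 22.0167 F [-0.3  0.2 -1.3] Tq [-0.   -0.06  0.01] w 0.0001
lid plane 11155 0.06994557377106925 [-0.00084291  0.00062102  0.06997369]
```

View pics/s13c.png

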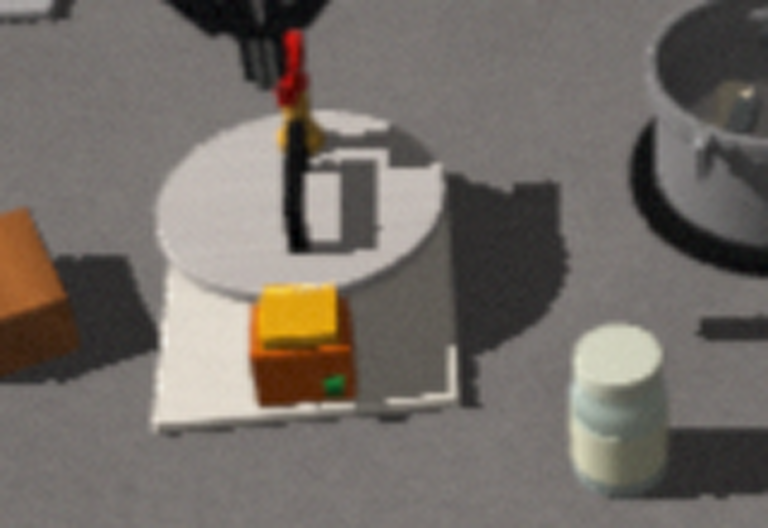

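The scene crop shows the lid flat on the dock, its tab on the orange housing at (300,320), with the jar and case untouched and the arm clear. Handing in.

```bash
python3 -c "
from h import *
print(manip.sign_off())"
```

```text
the job is handed in; nothing more can be done
None
```

I turned the silver lid's vent tap to its stop and lifted the lid off by its handle. I parked it on the white dock with the tongue in the orange switch slot, then released it and pressed the yellow tab down. I handed the job in at about 22 s, and it reported no verdict.

**Last checks**
- **Tap:** it measured about 1.52 rad, which is at the stop. The gripper met up to 18 N sideways while turning, and the lid slid about 3 mm on the rim. I measured it again before gripping the handle.
- **Tongue in the slot:** just before lowering, it was within about 0.5 mm of the slot's centre. It went in with no noticeable side force.
- **Lid on the dock:** its top is at 69.9 mm, against 70 mm when fully down, and it is level to about 0.001 rad.
- **Plunger:** I could not read it directly. I judged it home from the lid's height and from the tab not moving further under a 27 N press.
- **Bystanders:** the jar and case look untouched in the last pictures. I did not look at the mouse again at the end, but the arm never went near it.
- **Arm:** it was clear of everything at hand-in.

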